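# Refit a cleaned centrifuge rotor and its locking cover

### The arm

A 6-joint arm with a two-finger parallel gripper is mounted at the origin on a cart in front of the work surface, level with it; the furniture and walls round the work are solid. World frame = base frame: x ahead of the robot, y to its left, z up, the work surface at z = 0. Lengths are in mm, angles in rad, forces in N, time in s.
With the tool pointing down it reaches from about 300 to 825 mm from the base axis. Payload 5.4 kg.
Tool frame: the origin (TCP) lies on the centre line of the jaws, within the pads' length; the fingertips stand 14 mm ahead of it and the grasp point (between the pads) lies 5 mm behind it; z points along the fingers, y is the line along which they close (so a half turn about z gives the same grasp; the last joint's range is limited). The gripper opens to 92 mm and grips with 3 to 60 N. Pads are 20 mm wide; open, the fingers measure 128 mm over their backs; the gripper's body (75 mm by 189 mm) begins 69 mm behind the grasp point.
Start: joints at [0.983, 0.158, 1.597, -0, 1.386, -0.21], TCP at [212.112, 534.429, 228.601] pointing down, gripper open.
Joint ranges: [-2.91, 2.91], [-0.94, 2.29], [0.18, 2.7], [-1.29, 4.43], [0.17, 2.64], [-3, 3]. Speed limits (rad/s): [2.57, 2.57, 3.14, 3.14, 3.14, 3.14].

### API

Orientations are given as [roll, pitch, yaw] about the fixed x, y, z axes, in that order (R = Rz(yaw) Ry(pitch) Rx(roll)).
In Python, from workcell import observe, optics, job gives the robot as it stands.
- The arm moves only by the shell command python3 -m creep 'ROWS' [FORCE]. ROWS is JSON, a list of rows, each an object of numbers: "x", "y", "z": the shift along the tool's x, y, z in cm; "ax", "ay", "az": the turn, a rotation vector about the tool's x, y, z in rad; "fingers": the opening, from 0 (shut) to 1 (fully open). A call has 1 to 5 rows; each row shifts and turns the commanded pose from where the row before left it, along the tool's axes as they then stand; what a row does not reach is not made up. A row lasts 1/10 s, in which the tool goes at most 50 mm and 8.59 degrees, less where a joint would pass 70% of its speed; a pose out of reach is approached as far as the arm can. A call is refused whole if a number of a shift passes 5 or a number of a turn 0.15, either way. A call with a gripper value outside its range is refused whole. The fingers move at their own pace and stop on an object; FORCE is the grip in N (left out, the last holds). Time passes only in rows, so rows that do not move let the fingers close. It gives the time, the measured TCP pose, the force, the opening and the grip force at its end, in the units of the state.
- observe(): the state, without advancing time (a new reading comes with each control period).
- optics.snapshot(name): name is "side" or "top"; returns a dict with "img" (420x560x3 uint8, red, green, blue), "vertical_fov" (degrees; the focal length in pixels is half the picture's height over the tangent of half this angle, whatever the lens; pixels are square), "cx", "cy" (the principal point, pixels), "world_from_camera" (4x4, takes a point from camera to world coordinates). Camera axes: x right, y down, z forward; pixel columns grow to the right and rows downward; lengths in mm; the calibration is good to about 2 mm. A picture is of the moment at which its call begins. There is no depth.
- job.job_done(): hands the job in; it is judged then, once.
The state is a dict: "time": time; "joint_pos": joint angles; "qvel": joint speeds; "joint_torque": joint torques, N m; "position": TCP position; "ee_rot": TCP orientation; "force": force on the tool from outside, world axes, zero at the start; "wrist_torque": the same for the moment, N m; "gripper_width": opening from 0.0 (shut) to 1.0 (fully open); "gripper_force": force on a finger pad.
Only numpy, scipy, OpenCV 4.12 (cv2) and the standard library are available. Lean on these libraries where they do the work, as an engineer would, in place of code of your own. Each camera call takes 0.05 s, during which the arm holds its last target. There are 200 camera calls.

### The job

The small bench centrifuge has been cleaned and its rotor and rotor cover left to dry beside it. Put the silver rotor back down the spindle until it sits fully on its seat, lowering it gently rather than dropping it, then put the blue cover over the same spindle and press it down until the spindle's locking balls have snapped over the knob and the cover is fully home on the rotor. Do not disturb the counter, petri dish, marker and notebook on the bench.

Things in the scene. Friction and masses are not known exactly. Their poses are not given: they have to be found in the camera images.
- centrifuge: small white round bench centrifuge, fixed; housing 212 across, 76 high, sloping control panel in front (-x) reaching 130 from the axis, smoky domed lid standing open at the back (+x) from 100 behind the axis, up to 300 high. Bowl open at the top, 150 across, floor 36 above the bench. Origin: on the vertical spindle axis at bench height; z up
- spindle_seat (a point): centre of the seat flange's top (48 across), on the spindle axis, 45 above the bench: the rotor's underside rests here when home. Above it the spindle is 23 in diameter for 34, cones to 15 at 46, stays 15 up to 82, then a tapered nose. Three sprung steel balls, centres 76 above the seat, stick out to 22 across
- spindle_tip (a point): top of the spindle's nose (8 across there), 90 above the seat
- rotor: silver metal rotor, loose, 0.35 kg: disc 102 across and 22 high with eight dark tube places; in its middle a hub collar 40 across rising from 22 to 42, to be grasped across; straight bore 26 right through, so it passes the balls and goes down on the wide lower spindle. Origin: centre of the underside, z up along the bore. Home: origin at spindle_seat
- rotor_hub_top (a point): on the rotor's axis at the top of the hub collar, 42 above its underside
- rotor_cover: blue skirted round cover, loose, 0.15 kg: 104 across, disc top 24 above its lower edge; black ribbed knob 40 across from 24 to 46. Hole right through, 25 wide but for a lip 17 wide in its top 5. Origin: centre of the skirt's lower edge, z up. Home on the rotor: origin 24 above spindle_seat, the spindle tip then standing 20 above the knob
- cover_knob_top (a point): on the cover's axis at the top of the knob, 46 above its lower edge. Let down on the spindle, the lip stops on the balls, 15 above home; pressing the knob down with 10 to 15 N, on the ring round the spindle nose or while holding it, drives the balls in until they snap out above the lip
- tally_counter: chrome hand tally counter, 54x69x24, at the front left of the bench: a bystander
- petri_0: closed petri dish, 60 across and 14 high, at the front right of the bench: a bystander
- marker_0: white marker pen with a black cap, 130 long, 14 thick, near the front edge: a bystander
- notebook_1: purple notebook, 148x109x14, on the left with a green pen on it: a bystander
Things that resemble listed ones, but are neither listed nor needed, are in the scene too. Of the things that look like the rotor_cover, take the one that is farthest to the robot's right at the start. Of the things that look like the rotor, the larger one is meant.

How it is judged:
By the outcome, as a careful person would: the job done as asked, in the order asked, and still so for the second after the job is handed in, with the robot touching nothing.
It also fails if it takes over 69 s, if anything falls off the work surface, if the arm or the gripper's body presses on something with over 40 N, if the wrist force passes 120 N, or if a joint passes its speed limit or range.

## Working session

There is one attempt and no reset: what is moved stays moved. The work goes in short steps, Python scripts to look and compute and a shell command to move; the robot and the scene stay as the last step left them, time stands still between calls to the robot, and variables do not carry over. Pictures are saved under pics/ and viewed, at most 10 in all, crops included, and the job is handed in when it is done.

```bash
mkdir -p pics; ls; python3 - <<'E'
from workcell import observe, optics
import cv2,numpy as np,pickle
print(observe())
for n in("side","top"):
    s=optics.snapshot(n); pickle.dump(s,open(n+"0.pkl","wb"))
    print(n,s["vertical_fov"],s["cx"],s["cy"],np.round(s["world_from_camera"],3).tolist())
    cv2.imwrite(f"pics/{n}0.png",s["img"][:,:,::-1])
E
```

```text
pics
{'time': 0.0, 'joint_pos': array([ 9.82908052e-01,  1.59052293e-01,  1.59824199e+00, -5.40863257e-06,
        1.38619420e+00, -2.10128221e-01]), 'qvel': array([-0.00174971,  0.0004514 ,  0.00080841,  0.00257419,  0.00068908,
        0.00041727]), 'joint_torque': array([ 2.43385235e-03, -3.85568905e+01, -3.22117674e+01,  7.03111547e-02,
        3.77215329e-02, -1.36741078e-04]), 'position': array([211.77457232, 533.92748246, 227.61219428]), 'ee_rot': array([-3.13973741e+00, -3.90244340e-04,  2.76383324e+00]), 'force': array([ 0.32298771,  0.05309858, -0.6602477 ]), 'wrist_torque': array([0.02469811, 0.01504571, 0.02003262]), 'gripper_force': 0.0, 'gripper_width': 1.0002508820874456}
side 53.38068394180501 284.61450690814314 211.30075125002975 [[0.999, 0.005, -0.034, 485.914], [0.029, -0.651, 0.758, -730.926], [-0.018, -0.759, -0.651, 928.442], [0.0, 0.0, 0.0, 1.0]]
top 42.38663920622558 277.61890861545896 214.72034052430624 [[-0.432, -0.879, 0.202, 79.004], [-0.902, 0.421, -0.098, 398.251], [0.001, -0.224, -0.975, 1852.013], [0.0, 0.0, 0.0, 1.0]]
```

View pics/side0.png

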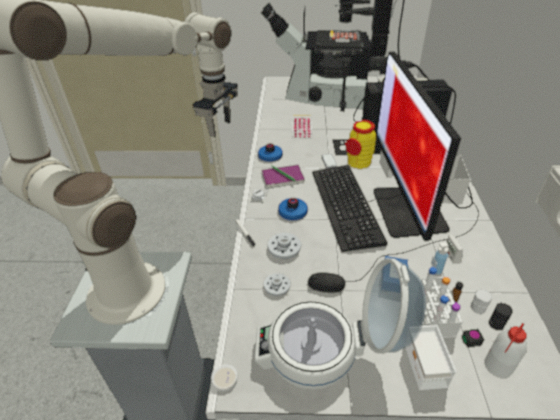

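View pics/top0.png

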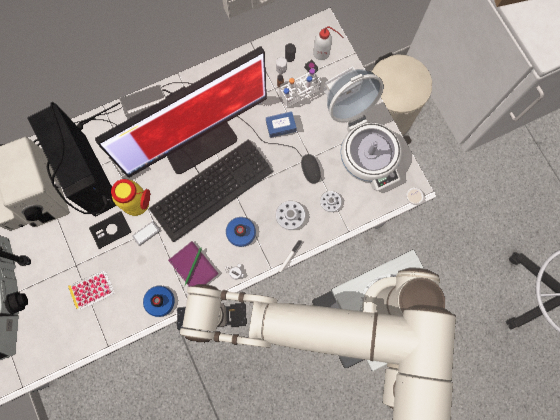

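Side view: covers at (270,153) and (293,208); rotors at (284,245) and (276,285); spindle near (311,335). Top view: covers at (158,300) and (240,231); rotors at (291,214) and (331,201); spindle near (375,150). Robot's right is -y, nearer the centrifuge, so I take cover (293,208)/(240,231) and the larger rotor (284,245)/(291,214). I'll confirm this in one enlarged crop.

```bash
cat > h.py <<'E'
import numpy as np,pickle,cv2
def K(s):
    f=s["img"].shape[0]/2/np.tan(np.radians(s["vertical_fov"]/2)); return f
def ray(s,u,v):
    T=np.array(s["world_from_camera"]); d=np.array([(u-s["cx"])/K(s),(v-s["cy"])/K(s),1.]); d=T[:3,:3]@d
    return T[:3,3],d/np.linalg.norm(d)
def plane(s,u,v,z):
    o,d=ray(s,u,v); return o+d*(z-o[2])/d[2]
def tri(s1,p1,s2,p2):
    o1,d1=ray(s1,*p1);o2,d2=ray(s2,*p2)
    a=np.linalg.lstsq(np.c_[d1,-d2],o2-o1,rcond=None)[0]
    A=o1+a[0]*d1;B=o2+a[1]*d2; return (A+B)/2,np.linalg.norm(A-B)
def proj(s,P):
    T=np.array(s["world_from_camera"]); c=T[:3,:3].T@(np.array(P)-T[:3,3]); return np.array([s["cx"],s["cy"]])+K(s)*c[:2]/c[2]
E
python3 - <<'E'
from h import *
s=pickle.load(open("side0.pkl","rb"));t=pickle.load(open("top0.pkl","rb"))
def crop(q,x,y,w=80,h=60,k=5):
    return cv2.resize(q["img"][y:y+h,x:x+w,::-1],None,fx=k,fy=k,interpolation=cv2.INTER_CUBIC)
c=np.vstack([np.hstack([crop(s,250,195,80,60),crop(t,230,190,80,60)]),np.hstack([crop(s,271,305,80,60),crop(t,335,120,80,60)])])
cv2.imwrite("pics/crop1.png",c)
for n,q in(("s",s),("t",t)):
    h=cv2.cvtColor(q["img"],cv2.COLOR_RGB2HSV)
    m=cv2.inRange(h,(100,120,40),(120,255,255))
    k,l,st,ce=cv2.connectedComponentsWithStats(m)
    for i in range(1,k):
        if st[i,4]>60: print(n,st[i],ce[i].round(1))
for z in(0,):
    print(plane(s,284,245,22),plane(t,291,214,22),plane(s,293,208,24),plane(t,240,231,24))
    print(plane(s,311,335,90),plane(t,372,150,60))
E
```

```text
s [259 146  23  15 244] [270.  153.7]
s [279 200  28  20 390] [292.4 210.2]
t [227 218  27  28 444] [239.3 231.7]
t [144 286  30  31 605] [158.7 301.2]
[441.36989019 167.21448986  22.        ] [439.77459921 171.12545902  22.        ] [466.41378046 339.73410955  24.        ] [461.10517733 355.82011633  24.        ]
[ 515.25795017 -188.54652296   90.        ] [ 516.5431208  -179.54066412   60.        ]
```

View pics/crop1.png

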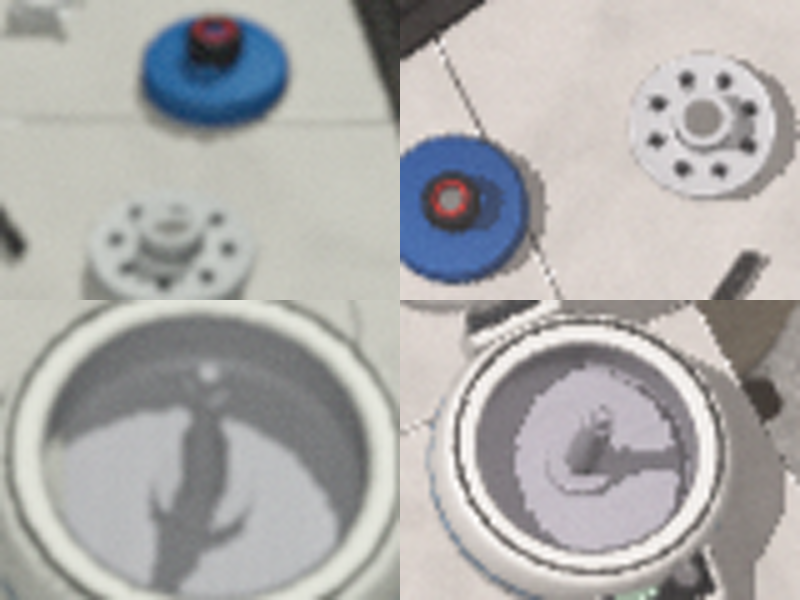

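The crop shows a complete large rotor (bore top at top-view (290.2,213), side (284,239)), the right-hand blue cover with a red-ringed hole (top (239.6,229.6), side (292.6,200.2)), and the spindle tip at side (312.2,318.6), top (375,142). These match the description: the larger rotor has the 102 mm disc, and this cover is the one farther to -y. Next I refine with edges.

```bash
cat >> h.py <<'E'
def circ(s,c,r,z,rng=8,sgn=1,n=120):
    """edge points near circle (centre c, radius r, height z) along world radials; sgn=+1: bright inside, -1 dark inside"""
    g=cv2.GaussianBlur(cv2.cvtColor(s["img"],cv2.COLOR_RGB2GRAY),(3,3),.7).astype(np.float32)
    rr=np.arange(r-rng,r+rng,.5); P=[]
    for a in np.linspace(0,2*np.pi,n,endpoint=False):
        q=np.array([proj(s,[c[0]+k*np.cos(a),c[1]+k*np.sin(a),z]) for k in rr],np.float32)
        v=cv2.remap(g,q[:,:1],q[:,1:],cv2.INTER_CUBIC).ravel()
        d=-sgn*np.gradient(v); i=d[2:-2].argmax()+2
        if d[i]>2: P.append([c[0]+rr[i]*np.cos(a),c[1]+rr[i]*np.sin(a)])
    P=np.array(P); w=np.ones(len(P),bool)
    for _ in range(8):
        x=np.linalg.lstsq(np.c_[2*P[w],np.ones(w.sum())],(P[w]**2).sum(1),rcond=None)[0]
        R=np.sqrt(x[2]+x[0]**2+x[1]**2); e=abs(np.hypot(*(P-x[:2]).T)-R); w=e<max(1.2,1.5*np.median(e))
    return x[:2].round(1),R.round(1),w.sum(),e[w].mean().round(2)
E
python3 - <<'E'
from h import *
s=pickle.load(open("side0.pkl","rb"));t=pickle.load(open("top0.pkl","rb"))
print("tip",tri(s,(312.2,318.6),t,(375,142)))
print("rotorbore",tri(s,(284,239.2),t,(290.2,213)))
p=[]
for q,c in((s,(293,201)),(t,(239.6,229.6))):
    h=cv2.cvtColor(q["img"],cv2.COLOR_RGB2HSV); m=cv2.inRange(h,(170,80,60),(180,255,255))|cv2.inRange(h,(0,80,60),(8,255,255))
    mm=np.zeros_like(m); x,y=map(int,c); mm[y-9:y+10,x-9:x+10]=m[y-9:y+10,x-9:x+10]
    (ct,_)=cv2.findContours(mm,0,2); k=max(ct,key=len); e=cv2.minEnclosingCircle(k)
    b=cv2.moments(cv2.convexHull(k)); p.append((b["m10"]/b["m00"],b["m01"]/b["m00"])); print(p[-1],e)
print("knob",tri(s,p[0],t,p[1]))
for n,q in(("s",s),("t",t)):
    c=(515,-183)
    for r,z,sg in((75,76,-1),(106,76,1)): print(n,"rim",r,circ(q,c,r,z,10,sg))
    for r,z,sg in((51,22,1),(20,42,1),(13,42,-1)): print(n,"rotor",r,circ(q,(441,169.5),r,z,7,sg))
E
```

```text
tip (array([ 517.71077518, -177.00845494,  137.30468485]), np.float64(1.3212212331644138))
rotorbore (array([441.08794319, 174.32484663,  39.57135845]), np.float64(0.8386855066455738))
(292.41818181818184, 200.96969696969694) ((292.125, 200.5), 4.155292510986328)
(239.65853658536585, 229.36178861788616) ((240.0, 229.5), 4.031229019165039)
knob (array([463.72085141, 355.01809494,  41.72420557]), np.float64(1.289791779737463))
s rim 75 (array([ 517.4, -178.4]), np.float64(77.4), np.int64(95), np.float64(0.51))
s rim 106 (array([ 516.5, -191.5]), np.float64(104.5), np.int64(56), np.float64(0.88))
s rotor 51 (array([440.7, 167.9]), np.float64(46.5), np.int64(38), np.float64(0.5))
s rotor 20 (array([442.8, 172.1]), np.float64(20.5), np.int64(42), np.float64(0.47))
s rotor 13 (array([441.5, 171.3]), np.float64(9.1), np.int64(61), np.float64(0.46))
t rim 75 (array([ 515.5, -176.3]), np.float64(77.2), np.int64(96), np.float64(0.47))
t rim 106 (array([ 515.9, -186.6]), np.float64(109.3), np.int64(58), np.float64(1.22))
t rotor 51 (array([439.6, 173.9]), np.float64(49.6), np.int64(53), np.float64(0.33))
t rotor 20 (array([442.1, 173.7]), np.float64(21.4), np.int64(61), np.float64(0.45))
t rotor 13 (array([439.6, 174.8]), np.float64(12.5), np.int64(105), np.float64(0.44))
```

Measured positions (mm):

| Point | x | y | z | Stated z |
|---|---|---|---|---|
| Spindle tip | 517 | -177 | 137 | 135 |
| Rotor hub top | 441 | 174 | 40 | 42 |
| Knob top | 463.5 | 355 | 42–46 | 46 |

All are consistent with the given sizes. First I turn to yaw = π, where tool x = -X, y = +Y and z = -Z.

```bash
python3 -m creep '[{"az":-0.126},{"az":-0.126},{"az":-0.126},{"x":-2.3,"y":-3.6},{"x":-2.3,"y":-3.6}]'; python3 -m creep '[{"x":-2.3,"y":-3.6},{"x":-2.3,"y":-3.6},{"x":-2.3,"y":-3.6},{"x":-2.3,"y":-3.6},{"x":-2.3,"y":-3.6}]'
```

```text
validation failed for argument at $[0]...
validation failed for argument at $[0]...
```

```bash
python3 -m creep '[{"x":0,"y":0,"z":0,"ax":0,"ay":0,"az":-0.126,"fingers":1}]'; python3 -m creep 2>&1 | head; python3 -m creep --help 2>&1|head -20
```

```text
time: 0.2
position: [211.9, 534.1, 227.9]
ee_rot: [-3.14, -0.0, 2.892]
force: [0.1, 0.2, -0.6]
gripper_width: 0.998
gripper_force: 0.0
invalid input
invalid input: not JSON, or not a number
```

All keys are needed in every row.

```bash
python3 -m creep '[{"x":0,"y":0,"z":0,"ax":0,"ay":0,"az":-0.126,"fingers":1},{"x":0,"y":0,"z":0,"ax":0,"ay":0,"az":-0.124,"fingers":1},{"x":-2.3,"y":-3.6,"z":0,"ax":0,"ay":0,"az":0,"fingers":1},{"x":-2.3,"y":-3.6,"z":0,"ax":0,"ay":0,"az":0,"fingers":1},{"x":-2.3,"y":-3.6,"z":0,"ax":0,"ay":0,"az":0,"fingers":1}]'; python3 -m creep '[{"x":-2.3,"y":-3.6,"z":0,"ax":0,"ay":0,"az":0,"fingers":1},{"x":-2.3,"y":-3.6,"z":0,"ax":0,"ay":0,"az":0,"fingers":1},{"x":-2.3,"y":-3.6,"z":0,"ax":0,"ay":0,"az":0,"fingers":1},{"x":-2.3,"y":-3.6,"z":0,"ax":0,"ay":0,"az":0,"fingers":1},{"x":0,"y":0,"z":0,"ax":0,"ay":0,"az":0,"fingers":1}]'
```

```text
time: 0.7
position: [281.1, 425.0, 228.1]
ee_rot: [-3.141, -0.001, 3.141]
force: [0.3, 0.0, -0.3]
gripper_width: 1.003
gripper_force: 0.0
time: 1.2
position: [374.7, 278.6, 228.3]
ee_rot: [-3.14, 0.0, 3.134]
force: [-0.0, 1.2, 0.0]
gripper_width: 1.0
gripper_force: 0.0
```

```bash
python3 -m creep '[{"x":-2.2,"y":-3.5,"z":0,"ax":0,"ay":0,"az":0,"fingers":1},{"x":-2.2,"y":-3.5,"z":0,"ax":0,"ay":0,"az":0,"fingers":1},{"x":-2.2,"y":-3.5,"z":0,"ax":0,"ay":0,"az":0,"fingers":1},{"x":0,"y":0,"z":4,"ax":0,"ay":0,"az":0,"fingers":1},{"x":0,"y":0,"z":4,"ax":0,"ay":0,"az":0,"fingers":1}]'; python3 -m creep '[{"x":0,"y":0,"z":3.5,"ax":0,"ay":0,"az":0,"fingers":1},{"x":0,"y":0,"z":3.5,"ax":0,"ay":0,"az":0,"fingers":1},{"x":0,"y":0,"z":0,"ax":0,"ay":0,"az":0,"fingers":1},{"x":0,"y":0,"z":0,"ax":0,"ay":0,"az":0,"fingers":1}]'
python3 - <<'E'
from workcell import observe, optics
from h import *
print(observe()["position"],observe()["ee_rot"])
a=optics.snapshot("side");b=optics.snapshot("top")
c=lambda q,x,y:cv2.resize(q["img"][y:y+90,x:x+80,::-1],None,fx=5,fy=5,interpolation=cv2.INTER_CUBIC)
cv2.imwrite("pics/a1.png",np.hstack([c(a,244,180),c(b,255,170)]))
E
```

```text
time: 1.7
position: [439.8, 176.9, 148.6]
ee_rot: [3.141, 0.003, 3.138]
force: [0.2, 0.3, -0.0]
gripper_width: 1.001
gripper_force: 0.0
time: 2.1
position: [438.1, 177.6, 78.8]
ee_rot: [3.142, -0.001, 3.14]
force: [-0.1, 0.4, 1.2]
gripper_width: 0.999
gripper_force: 0.0
[438.07086271 177.56447796  78.83424146] [ 3.14156332e+00 -1.19262449e-03  3.14042361e+00]
```

View pics/a1.png

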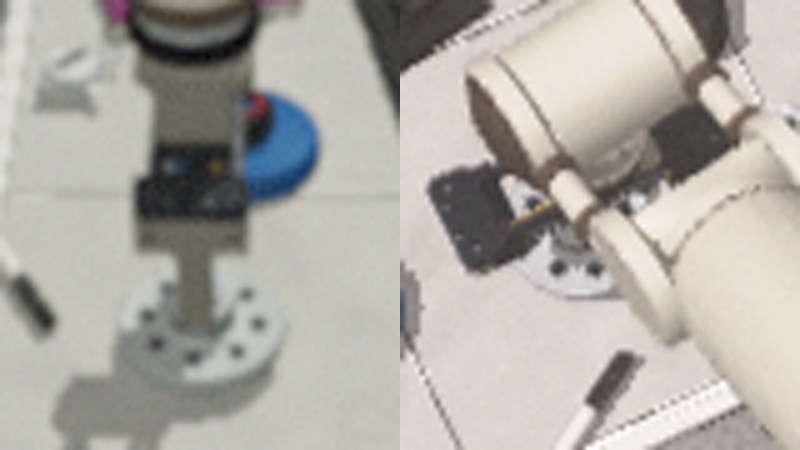

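The side crop shows the finger (195,300) slightly left of the rotor hub (203,315), which fits the TCP reading x = 438 against a rotor at 441. I correct this and descend.

```bash
python3 -m creep '[{"x":-0.3,"y":-0.35,"z":0,"ax":0,"ay":0,"az":0,"fingers":1},{"x":0,"y":0,"z":1.4,"ax":0,"ay":0,"az":0,"fingers":1},{"x":0,"y":0,"z":1.4,"ax":0,"ay":0,"az":0,"fingers":1},{"x":0,"y":0,"z":1.2,"ax":0,"ay":0,"az":0,"fingers":1},{"x":0,"y":0,"z":0,"ax":0,"ay":0,"az":0,"fingers":1}]'; python3 -m creep '[{"x":0,"y":0,"z":0,"ax":0,"ay":0,"az":0,"fingers":0.6},{"x":0,"y":0,"z":0,"ax":0,"ay":0,"az":0,"fingers":0.6},{"x":0,"y":0,"z":0,"ax":0,"ay":0,"az":0,"fingers":0.3},{"x":0,"y":0,"z":0,"ax":0,"ay":0,"az":0,"fingers":0.3},{"x":0,"y":0,"z":0,"ax":0,"ay":0,"az":0,"fingers":0.3}]' 5
```

```text
time: 2.7
position: [440.9, 173.3, 37.9]
ee_rot: [-3.141, -0.002, 3.14]
force: [-0.0, 0.4, -1.1]
gripper_width: 1.001
gripper_force: 0.0
time: 3.2
position: [441.6, 173.5, 38.9]
ee_rot: [3.142, 0.0, 3.14]
force: [-0.2, -0.0, -0.2]
gripper_width: 0.587
gripper_force: 0.0
```

Width can't tell me the offset along x, so I'll centre the hub by squeezing it from two directions.

```bash
python3 -m creep '[{"x":0,"y":0,"z":0,"ax":0,"ay":0,"az":0,"fingers":0.3},{"x":0,"y":0,"z":0,"ax":0,"ay":0,"az":0,"fingers":0.3},{"x":0,"y":0,"z":0,"ax":0,"ay":0,"az":0,"fingers":0.3}]' 5; python3 -c "
from workcell import observe
print(observe()['joint_pos'].round(2))"
```

```text
time: 3.5
position: [441.5, 173.7, 38.7]
ee_rot: [3.141, 0.0, 3.14]
force: [0.3, 1.8, 1.8]
gripper_width: 0.434
gripper_force: 5.0
[ 0.12  0.15  2.02  0.    0.97 -1.45]
```

```bash
python3 -m creep '[{"x":0,"y":0,"z":0,"ax":0,"ay":0,"az":0,"fingers":0.6},{"x":0,"y":0,"z":0,"ax":0,"ay":0,"az":0,"fingers":0.6},{"x":0,"y":0,"z":0,"ax":0,"ay":0,"az":0.143,"fingers":0.6},{"x":0,"y":0,"z":0,"ax":0,"ay":0,"az":0.143,"fingers":0.6},{"x":0,"y":0,"z":0,"ax":0,"ay":0,"az":0.143,"fingers":0.6}]' 5
python3 -m creep '[{"x":0,"y":0,"z":0,"ax":0,"ay":0,"az":0.143,"fingers":0.6},{"x":0,"y":0,"z":0,"ax":0,"ay":0,"az":0.143,"fingers":0.6},{"x":0,"y":0,"z":0,"ax":0,"ay":0,"az":0.143,"fingers":0.6},{"x":0,"y":0,"z":0,"ax":0,"ay":0,"az":0.143,"fingers":0.6},{"x":0,"y":0,"z":0,"ax":0,"ay":0,"az":0.143,"fingers":0.6}]' 5
python3 -m creep '[{"x":0,"y":0,"z":0,"ax":0,"ay":0,"az":0.143,"fingers":0.6},{"x":0,"y":0,"z":0,"ax":0,"ay":0,"az":0.143,"fingers":0.6},{"x":0,"y":0,"z":0,"ax":0,"ay":0,"az":0.143,"fingers":0.6},{"x":0,"y":0,"z":0,"ax":0,"ay":0,"az":0,"fingers":0.6},{"x":0,"y":0,"z":0,"ax":0,"ay":0,"az":0,"fingers":0.3}]' 5
python3 -m creep '[{"x":0,"y":0,"z":0,"ax":0,"ay":0,"az":0,"fingers":0.3},{"x":0,"y":0,"z":0,"ax":0,"ay":0,"az":0,"fingers":0.3},{"x":0,"y":0,"z":0,"ax":0,"ay":0,"az":0,"fingers":0.3},{"x":0,"y":0,"z":0,"ax":0,"ay":0,"az":0,"fingers":0.3}]' 5
```

```text
time: 4.0
position: [441.4, 173.4, 38.6]
ee_rot: [-3.141, -0.0, 2.705]
force: [0.4, -0.7, 0.4]
gripper_width: 0.599
gripper_force: 0.0
time: 4.5
position: [441.4, 173.4, 38.5]
ee_rot: [-3.141, 0.0, 1.99]
force: [0.2, -0.3, -0.1]
gripper_width: 0.603
gripper_force: 0.0
time: 5.0
position: [441.4, 173.5, 38.6]
ee_rot: [-3.142, 0.0, 1.57]
force: [-1.3, 0.4, 0.5]
gripper_width: 0.534
gripper_force: 0.0
time: 5.4
position: [440.9, 173.5, 38.4]
ee_rot: [-3.14, 0.0, 1.567]
force: [-3.5, 0.1, 1.4]
gripper_width: 0.436
gripper_force: 5.0
```

```bash
python3 -m creep '[{"x":0,"y":0,"z":0,"ax":0,"ay":0,"az":0,"fingers":0.6},{"x":0,"y":0,"z":0,"ax":0,"ay":0,"az":0,"fingers":0.6},{"x":0,"y":0,"z":0,"ax":0,"ay":0,"az":-0.143,"fingers":0.6},{"x":0,"y":0,"z":0,"ax":0,"ay":0,"az":-0.143,"fingers":0.6},{"x":0,"y":0,"z":0,"ax":0,"ay":0,"az":-0.143,"fingers":0.6}]' 5
python3 -m creep '[{"x":0,"y":0,"z":0,"ax":0,"ay":0,"az":-0.143,"fingers":0.6},{"x":0,"y":0,"z":0,"ax":0,"ay":0,"az":-0.143,"fingers":0.6},{"x":0,"y":0,"z":0,"ax":0,"ay":0,"az":-0.143,"fingers":0.6},{"x":0,"y":0,"z":0,"ax":0,"ay":0,"az":-0.143,"fingers":0.6},{"x":0,"y":0,"z":0,"ax":0,"ay":0,"az":-0.143,"fingers":0.6}]' 5
python3 -m creep '[{"x":0,"y":0,"z":0,"ax":0,"ay":0,"az":-0.143,"fingers":0.6},{"x":0,"y":0,"z":0,"ax":0,"ay":0,"az":-0.143,"fingers":0.6},{"x":0,"y":0,"z":0,"ax":0,"ay":0,"az":-0.141,"fingers":0.6},{"x":0,"y":0,"z":0,"ax":0,"ay":0,"az":0,"fingers":0.6},{"x":0,"y":0,"z":0,"ax":0,"ay":0,"az":0,"fingers":0.3}]' 30
python3 -m creep '[{"x":0,"y":0,"z":0,"ax":0,"ay":0,"az":0,"fingers":0.2},{"x":0,"y":0,"z":0,"ax":0,"ay":0,"az":0,"fingers":0.2},{"x":0,"y":0,"z":0,"ax":0,"ay":0,"az":0,"fingers":0.2},{"x":0,"y":0,"z":0,"ax":0,"ay":0,"az":0,"fingers":0.2},{"x":0,"y":0,"z":0,"ax":0,"ay":0,"az":0,"fingers":0.2}]' 30
```

```text
time: 5.9
position: [442.1, 173.5, 38.8]
ee_rot: [3.14, 0.0, 2.002]
force: [-0.1, -0.6, -0.9]
gripper_width: 0.596
gripper_force: 0.0
time: 6.4
position: [442.1, 173.5, 38.8]
ee_rot: [3.141, 0.001, 2.717]
force: [-0.8, 0.8, 1.2]
gripper_width: 0.601
gripper_force: 0.0
time: 6.9
position: [441.8, 173.5, 38.7]
ee_rot: [3.142, 0.001, 3.134]
force: [-0.7, 0.4, -0.7]
gripper_width: 0.541
gripper_force: 0.0
time: 7.4
position: [441.6, 173.6, 38.6]
ee_rot: [3.141, 0.0, 3.137]
force: [0.8, 1.3, -0.7]
gripper_width: 0.421
gripper_force: 30.0
```

```bash
python3 -m creep '[{"x":0,"y":0,"z":-2,"ax":0,"ay":0,"az":0,"fingers":0.2},{"x":0,"y":0,"z":-3.3,"ax":0,"ay":0,"az":0,"fingers":0.2},{"x":0,"y":0,"z":-3.3,"ax":0,"ay":0,"az":0,"fingers":0.2},{"x":0,"y":0,"z":-3.3,"ax":0,"ay":0,"az":0,"fingers":0.2},{"x":0,"y":0,"z":-3.3,"ax":0,"ay":0,"az":0,"fingers":0.2}]' 30
python3 -m creep '[{"x":-0.75,"y":-3.5,"z":0,"ax":0,"ay":0,"az":0,"fingers":0.2},{"x":-0.75,"y":-3.5,"z":0,"ax":0,"ay":0,"az":0,"fingers":0.2},{"x":-0.75,"y":-3.5,"z":0,"ax":0,"ay":0,"az":0,"fingers":0.2},{"x":-0.75,"y":-3.5,"z":0,"ax":0,"ay":0,"az":0,"fingers":0.2},{"x":-0.75,"y":-3.5,"z":0,"ax":0,"ay":0,"az":0,"fingers":0.2}]' 30
python3 -m creep '[{"x":-0.75,"y":-3.5,"z":0,"ax":0,"ay":0,"az":0,"fingers":0.2},{"x":-0.75,"y":-3.5,"z":0,"ax":0,"ay":0,"az":0,"fingers":0.2},{"x":-0.75,"y":-3.5,"z":0,"ax":0,"ay":0,"az":0,"fingers":0.2},{"x":-0.75,"y":-3.5,"z":0,"ax":0,"ay":0,"az":0,"fingers":0.2},{"x":-0.75,"y":-3.5,"z":0,"ax":0,"ay":0,"az":0,"fingers":0.2}]' 30
python3 -m creep '[{"x":0,"y":0,"z":0,"ax":0,"ay":0,"az":0,"fingers":0.2},{"x":0,"y":0,"z":0,"ax":0,"ay":0,"az":0,"fingers":0.2}]' 30
python3 - <<'E'
from workcell import observe, optics
from h import *
print(observe()["position"],observe()["ee_rot"])
a=optics.snapshot("side");b=optics.snapshot("top")
pickle.dump((a,b),open("s1.pkl","wb"))
c=lambda q,x,y:cv2.resize(q["img"][y:y+100,x:x+100,::-1],None,fx=4,fy=4,interpolation=cv2.INTER_CUBIC)
cv2.imwrite("pics/a2.png",np.hstack([c(a,262,270),c(b,325,90)]))
E
```

```text
time: 7.9
position: [440.4, 173.3, 190.9]
ee_rot: [-3.141, -0.002, 3.138]
force: [0.6, -0.1, -3.0]
gripper_width: 0.424
gripper_force: 30.0
time: 8.4
position: [477.5, -2.8, 189.6]
ee_rot: [3.141, -0.002, 3.138]
force: [0.2, -0.2, -2.4]
gripper_width: 0.424
gripper_force: 30.0
time: 8.9
position: [514.4, -177.8, 189.4]
ee_rot: [3.14, -0.002, 3.138]
force: [0.1, 0.9, -3.1]
gripper_width: 0.427
gripper_force: 30.0
time: 9.1
position: [514.3, -176.8, 189.4]
ee_rot: [3.14, -0.002, 3.136]
force: [-0.3, -0.3, -3.5]
gripper_width: 0.421
gripper_force: 30.0
[ 514.32244261 -176.7836321   189.43605651] [ 3.13991016e+00 -2.27975740e-03  3.13623591e+00]
```

View pics/a2.png

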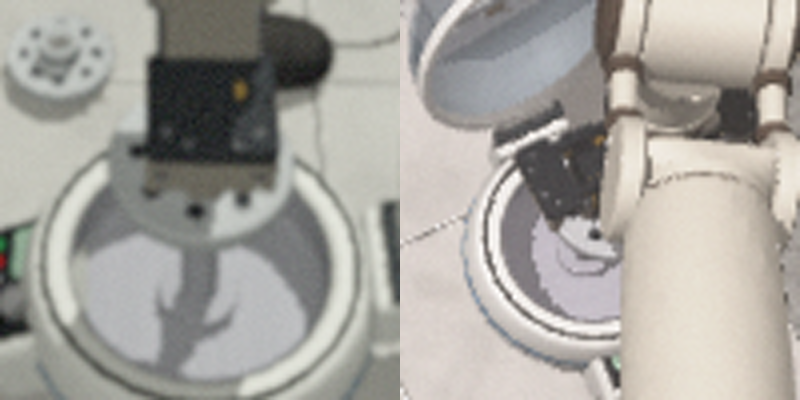

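The side crop shows the rotor held level above the bowl, disc edges at x≈108 and 298 (image mid column ≈312.4). The top view is mostly hidden by the forearm. I compare the held rotor with the projected spindle axis.

```bash
python3 - <<'E'
from h import *
a,b=pickle.load(open("s1.pkl","rb"))
for x in (514.4,517): print(x,proj(a,[x,-176.8,173]),proj(a,[x-51,-176.8,173]),proj(a,[x+51,-176.8,173]),proj(a,[x,-176.8,135]))
g=cv2.cvtColor(a["img"],cv2.COLOR_RGB2GRAY)
for y in (308,312,316,320): print(y,g[y,284:296],g[y,328:342])
for r in (20,51):
  for z in(151,173): print(z,circ(a,(514.4,-176.8),51,z,6,1))
E
```

```text
514.4 [311.37442138 308.7361904 ] [287.99814449 308.4332823 ] [334.83969004 309.04025165] [310.97677281 319.03187314]
517 [312.56853291 308.75166361] [289.18773144 308.44869688] [336.03835201 309.05578382] [312.13927496 319.04790816]
308 [195 182 163 133 121 125 130 133 134 121  89  59] [ 43  45  53 109 168 188 191 178 184 195 200 198 196 181]
312 [169 203 219 213 191 153 133 134 129 131 132 133] [ 94  90 100 139 180 193 188 186 195 178 146 139 163 174]
316 [218 209 195 168 136 117 126 129 129 130 130 129] [100 106 134 168 190 187 168 164 189 211 222 226 220 191]
320 [149 116 102 102 106 108 109 114 127 132 129 132] [197 196 193 187 164 137 115 109 107 119 145 181 206 219]
151 (array([ 515. , -171.2]), np.float64(49.1), np.int64(19), np.float64(0.38))
173 (array([ 514. , -177.9]), np.float64(51.5), np.int64(25), np.float64(0.52))
151 (array([ 515. , -171.2]), np.float64(49.1), np.int64(19), np.float64(0.38))
173 (array([ 514. , -177.9]), np.float64(51.5), np.int64(25), np.float64(0.52))
```

Camera and robot agree to about 1 mm on the held rotor; corrected spindle ≈ (517.5,-177.2). I shift +3 in x and lower in small steps while watching the force.

```bash
python3 -m creep '[{"x":-0.31,"y":-0.03,"z":0,"ax":0,"ay":0,"az":0,"fingers":0.2},{"x":0,"y":0,"z":0.8,"ax":0,"ay":0,"az":0,"fingers":0.2},{"x":0,"y":0,"z":0.8,"ax":0,"ay":0,"az":0,"fingers":0.2},{"x":0,"y":0,"z":0,"ax":0,"ay":0,"az":0,"fingers":0.2}]' 30
python3 -m creep '[{"x":0,"y":0,"z":0.4,"ax":0,"ay":0,"az":0,"fingers":0.2},{"x":0,"y":0,"z":0.4,"ax":0,"ay":0,"az":0,"fingers":0.2}]' 30
python3 -m creep '[{"x":0,"y":0,"z":0.3,"ax":0,"ay":0,"az":0,"fingers":0.2},{"x":0,"y":0,"z":0.3,"ax":0,"ay":0,"az":0,"fingers":0.2}]' 30
```

```text
time: 9.6
position: [517.1, -176.0, 172.5]
ee_rot: [3.14, -0.003, 3.138]
force: [-0.2, 0.5, -3.3]
gripper_width: 0.42
gripper_force: 30.0
time: 9.8
position: [518.3, -177.1, 166.4]
ee_rot: [-3.141, 0.0, 3.138]
force: [0.3, 0.1, -3.5]
gripper_width: 0.423
gripper_force: 30.0
time: 10.0
position: [518.2, -177.1, 160.4]
ee_rot: [-3.142, 0.0, 3.138]
force: [-0.3, -0.1, -2.2]
gripper_width: 0.426
gripper_force: 30.0
```

No contact with the nose. Continuing past the balls (underside now at 122).

```bash
for i in 1; do python3 -m creep '[{"x":0,"y":0,"z":0.3,"ax":0,"ay":0,"az":0,"fingers":0.2},{"x":0,"y":0,"z":0.3,"ax":0,"ay":0,"az":0,"fingers":0.2}]' 30; done
python3 -m creep '[{"x":0,"y":0,"z":0.4,"ax":0,"ay":0,"az":0,"fingers":0.2},{"x":0,"y":0,"z":0.4,"ax":0,"ay":0,"az":0,"fingers":0.2}]' 30
python3 -m creep '[{"x":0,"y":0,"z":0.5,"ax":0,"ay":0,"az":0,"fingers":0.2},{"x":0,"y":0,"z":0.5,"ax":0,"ay":0,"az":0,"fingers":0.2}]' 30
```

```text
time: 10.2
position: [518.2, -177.1, 154.4]
ee_rot: [-3.142, -0.0, 3.138]
force: [-0.7, 0.1, -3.2]
gripper_width: 0.427
gripper_force: 30.0
time: 10.4
position: [518.2, -177.1, 146.3]
ee_rot: [3.142, -0.0, 3.138]
force: [0.4, 0.2, -3.6]
gripper_width: 0.422
gripper_force: 30.0
time: 10.6
position: [518.2, -177.0, 136.1]
ee_rot: [3.142, 0.0, 3.138]
force: [-1.0, 0.5, -4.0]
gripper_width: 0.423
gripper_force: 30.0
```

```bash
python3 -m creep '[{"x":0,"y":0,"z":0.4,"ax":0,"ay":0,"az":0,"fingers":0.2},{"x":0,"y":0,"z":0.4,"ax":0,"ay":0,"az":0,"fingers":0.2}]' 30
python3 -m creep '[{"x":0,"y":0,"z":0.4,"ax":0,"ay":0,"az":0,"fingers":0.2},{"x":0,"y":0,"z":0.3,"ax":0,"ay":0,"az":0,"fingers":0.2}]' 30
python3 -m creep '[{"x":0,"y":0,"z":0.3,"ax":0,"ay":0,"az":0,"fingers":0.2},{"x":0,"y":0,"z":0.3,"ax":0,"ay":0,"az":0,"fingers":0.2}]' 30
```

```text
time: 10.8
position: [518.3, -177.1, 128.2]
ee_rot: [3.142, 0.0, 3.138]
force: [0.2, 0.4, -4.0]
gripper_width: 0.424
gripper_force: 30.0
time: 11.0
position: [518.2, -177.0, 121.2]
ee_rot: [3.141, -0.0, 3.138]
force: [-0.5, 0.6, -3.5]
gripper_width: 0.424
gripper_force: 30.0
time: 11.2
position: [518.0, -177.0, 115.4]
ee_rot: [3.141, -0.001, 3.138]
force: [-1.5, 1.3, -2.8]
gripper_width: 0.424
gripper_force: 30.0
```

```bash
python3 -m creep '[{"x":0.03,"y":0.02,"z":0.5,"ax":0,"ay":0,"az":0,"fingers":0.2},{"x":0,"y":0,"z":0.5,"ax":0,"ay":0,"az":0,"fingers":0.2}]' 30
python3 -m creep '[{"x":0,"y":0,"z":0.5,"ax":0,"ay":0,"az":0,"fingers":0.2},{"x":0,"y":0,"z":0.5,"ax":0,"ay":0,"az":0,"fingers":0.2},{"x":0,"y":0,"z":0.3,"ax":0,"ay":0,"az":0,"fingers":0.2},{"x":0,"y":0,"z":0.3,"ax":0,"ay":0,"az":0,"fingers":0.2}]' 30
python3 -m creep '[{"x":0,"y":0,"z":0.15,"ax":0,"ay":0,"az":0,"fingers":0.2},{"x":0,"y":0,"z":0.15,"ax":0,"ay":0,"az":0,"fingers":0.2}]' 30
```

```text
time: 11.4
position: [517.8, -176.8, 105.2]
ee_rot: [-3.142, -0.0, 3.138]
force: [-1.0, -0.2, -2.9]
gripper_width: 0.426
gripper_force: 30.0
time: 11.8
position: [517.7, -176.8, 89.2]
ee_rot: [3.141, -0.001, 3.138]
force: [-3.0, -0.5, -2.4]
gripper_width: 0.429
gripper_force: 30.0
time: 12.0
position: [517.8, -176.8, 86.5]
ee_rot: [3.141, -0.001, 3.138]
force: [-2.5, 1.3, -2.1]
gripper_width: 0.424
gripper_force: 30.0
```

```bash
python3 -m creep '[{"x":0.03,"y":0,"z":0.1,"ax":0,"ay":0,"az":0,"fingers":0.2},{"x":0,"y":0,"z":0.1,"ax":0,"ay":0,"az":0,"fingers":0.2},{"x":0,"y":0,"z":0,"ax":0,"ay":0,"az":0,"fingers":0.2}]' 30
python3 -m creep '[{"x":0,"y":0,"z":0.1,"ax":0,"ay":0,"az":0,"fingers":0.2},{"x":0,"y":0,"z":0,"ax":0,"ay":0,"az":0,"fingers":0.2}]' 30
```

```text
time: 12.3
position: [517.6, -176.9, 84.5]
ee_rot: [3.142, 0.0, 3.138]
force: [-2.2, 0.3, -3.7]
gripper_width: 0.422
gripper_force: 30.0
time: 12.5
position: [517.6, -176.9, 83.7]
ee_rot: [-3.142, -0.0, 3.138]
force: [-2.7, 1.1, -1.9]
gripper_width: 0.421
gripper_force: 30.0
```

```bash
python3 -m creep '[{"x":0,"y":0,"z":0.1,"ax":0,"ay":0,"az":0,"fingers":0.2},{"x":0,"y":0,"z":0,"ax":0,"ay":0,"az":0,"fingers":0.2}]' 30
python3 -m creep '[{"x":0,"y":0,"z":0.05,"ax":0,"ay":0,"az":0,"fingers":0.2},{"x":0,"y":0,"z":0,"ax":0,"ay":0,"az":0,"fingers":0.2}]' 30
```

```text
time: 12.7
position: [517.7, -176.9, 83.6]
ee_rot: [-3.142, -0.0, 3.138]
force: [-6.0, 2.2, 5.8]
gripper_width: 0.426
gripper_force: 30.0
time: 12.9
position: [517.7, -176.9, 83.6]
ee_rot: [-3.142, -0.0, 3.138]
force: [-7.7, 3.9, 9.4]
gripper_width: 0.42
gripper_force: 30.0
```

Seated: it stops at TCP z = 83.6, exactly the expected height, with upward force. Release and rise.

```bash
python3 -m creep '[{"x":0,"y":0,"z":-0.15,"ax":0,"ay":0,"az":0,"fingers":0.65},{"x":0,"y":0,"z":0,"ax":0,"ay":0,"az":0,"fingers":0.65},{"x":0,"y":0,"z":0,"ax":0,"ay":0,"az":0,"fingers":0.65},{"x":0,"y":0,"z":-1,"ax":0,"ay":0,"az":0,"fingers":0.65},{"x":0,"y":0,"z":-3,"ax":0,"ay":0,"az":0,"fingers":0.65}]' 30
python3 -m creep '[{"x":0,"y":0,"z":-4,"ax":0,"ay":0,"az":0,"fingers":1},{"x":0,"y":0,"z":-4,"ax":0,"ay":0,"az":0,"fingers":1},{"x":0.5,"y":4,"z":-1,"ax":0,"ay":0,"az":0,"fingers":1},{"x":0.5,"y":4,"z":0,"ax":0,"ay":0,"az":0,"fingers":1},{"x":0.5,"y":4,"z":0,"ax":0,"ay":0,"az":0,"fingers":1}]' 5
python3 - <<'E'
from workcell import optics
from h import *
a=optics.snapshot("side");b=optics.snapshot("top");pickle.dump((a,b),open("s2.pkl","wb"))
c=lambda q,x,y:cv2.resize(q["img"][y:y+100,x:x+100,::-1],None,fx=4,fy=4,interpolation=cv2.INTER_CUBIC)
cv2.imwrite("pics/a3.png",np.hstack([c(a,262,280),c(b,325,90)]))
E
```

```text
time: 13.4
position: [515.7, -175.8, 121.7]
ee_rot: [3.138, -0.005, 3.138]
force: [-0.1, -0.1, 0.9]
gripper_width: 0.65
gripper_force: 0.0
time: 13.9
position: [503.5, -56.0, 215.3]
ee_rot: [-3.141, 0.003, 3.137]
force: [0.4, 0.6, -0.7]
gripper_width: 0.998
gripper_force: 0.0
```

View pics/a3.png

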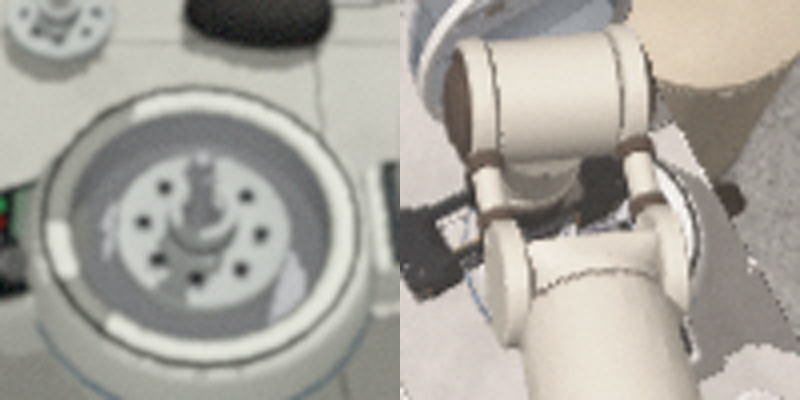

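The picture shows the rotor level and home on the spindle, tip at crop (203,160), disc at (203,230). Now to the cover.

```bash
python3 -m creep '[{"x":0.33,"y":3.43,"z":0,"ax":0,"ay":0,"az":0,"fingers":1},{"x":0.33,"y":3.43,"z":0,"ax":0,"ay":0,"az":0,"fingers":1},{"x":0.33,"y":3.43,"z":0,"ax":0,"ay":0,"az":0,"fingers":1},{"x":0.33,"y":3.43,"z":0,"ax":0,"ay":0,"az":0,"fingers":1},{"x":0.33,"y":3.43,"z":0,"ax":0,"ay":0,"az":0,"fingers":1}]' 5
python3 -m creep '[{"x":0.33,"y":3.43,"z":0,"ax":0,"ay":0,"az":0,"fingers":1},{"x":0.33,"y":3.43,"z":0,"ax":0,"ay":0,"az":0,"fingers":1},{"x":0.33,"y":3.43,"z":0,"ax":0,"ay":0,"az":0,"fingers":1},{"x":0.33,"y":3.43,"z":0,"ax":0,"ay":0,"az":0,"fingers":1},{"x":0.33,"y":3.43,"z":0,"ax":0,"ay":0,"az":0,"fingers":1}]' 5
python3 -m creep '[{"x":0.33,"y":3.43,"z":0,"ax":0,"ay":0,"az":0,"fingers":1},{"x":0.33,"y":3.43,"z":0,"ax":0,"ay":0,"az":0,"fingers":1},{"x":0,"y":0,"z":0,"ax":0,"ay":0,"az":0,"fingers":1},{"x":0,"y":0,"z":0,"ax":0,"ay":0,"az":0,"fingers":1}]' 5
```

```text
time: 14.5
position: [487.6, 115.4, 214.3]
ee_rot: [-3.141, 0.001, 3.137]
force: [0.4, -0.0, -0.3]
gripper_width: 0.999
gripper_force: 0.0
time: 15.0
position: [472.0, 287.2, 214.2]
ee_rot: [3.142, 0.001, 3.137]
force: [1.1, -0.2, 0.1]
gripper_width: 1.001
gripper_force: 0.0
time: 15.4
position: [465.5, 354.7, 213.8]
ee_rot: [-3.141, 0.001, 3.139]
force: [0.0, -1.4, 0.1]
gripper_width: 1.003
gripper_force: 0.0
```

```bash
python3 -m creep '[{"x":0.15,"y":0,"z":4,"ax":0,"ay":0,"az":0,"fingers":0.8},{"x":0,"y":0,"z":4,"ax":0,"ay":0,"az":0,"fingers":0.8},{"x":0,"y":0,"z":4,"ax":0,"ay":0,"az":0,"fingers":0.8},{"x":0,"y":0,"z":2,"ax":0,"ay":0,"az":0,"fingers":0.8},{"x":0,"y":0,"z":0,"ax":0,"ay":0,"az":0,"fingers":0.8}]' 5
python3 -m creep '[{"x":0,"y":0,"z":1.6,"ax":0,"ay":0,"az":0,"fingers":0.8},{"x":0,"y":0,"z":1.6,"ax":0,"ay":0,"az":0,"fingers":0.8},{"x":0,"y":0,"z":0,"ax":0,"ay":0,"az":0,"fingers":0.8},{"x":0,"y":0,"z":0,"ax":0,"ay":0,"az":0,"fingers":0.3},{"x":0,"y":0,"z":0,"ax":0,"ay":0,"az":0,"fingers":0.3}]' 5
python3 -m creep '[{"x":0,"y":0,"z":0,"ax":0,"ay":0,"az":0,"fingers":0.3},{"x":0,"y":0,"z":0,"ax":0,"ay":0,"az":0,"fingers":0.3},{"x":0,"y":0,"z":0,"ax":0,"ay":0,"az":0,"fingers":0.3},{"x":0,"y":0,"z":0,"ax":0,"ay":0,"az":0,"fingers":0.3},{"x":0,"y":0,"z":0,"ax":0,"ay":0,"az":0,"fingers":0.3}]' 5;  python3 -c "
from workcell import observe
print(observe()['joint_pos'].round(2))"
```

```text
time: 15.9
position: [461.6, 352.1, 70.1]
ee_rot: [-3.138, -0.006, 3.136]
force: [-1.0, -0.3, 1.2]
gripper_width: 0.798
gripper_force: 0.0
time: 16.4
position: [464.2, 355.3, 42.5]
ee_rot: [3.141, 0.001, 3.138]
force: [0.6, -0.1, 0.4]
gripper_width: 0.646
gripper_force: 0.0
time: 16.9
position: [463.9, 355.2, 42.1]
ee_rot: [3.141, 0.001, 3.138]
force: [-1.7, -0.0, 2.5]
gripper_width: 0.441
gripper_force: 5.0
[ 0.45  0.39  1.71  0.    1.04 -1.12]
```

Width 40 mm: the knob. Centre it the other way too.

```bash
python3 -m creep '[{"x":0,"y":0,"z":0,"ax":0,"ay":0,"az":0,"fingers":0.6},{"x":0,"y":0,"z":0,"ax":0,"ay":0,"az":0,"fingers":0.6},{"x":0,"y":0,"z":0,"ax":0,"ay":0,"az":0.143,"fingers":0.6},{"x":0,"y":0,"z":0,"ax":0,"ay":0,"az":0.143,"fingers":0.6},{"x":0,"y":0,"z":0,"ax":0,"ay":0,"az":0.143,"fingers":0.6}]' 5
python3 -m creep '[{"x":0,"y":0,"z":0,"ax":0,"ay":0,"az":0.143,"fingers":0.6},{"x":0,"y":0,"z":0,"ax":0,"ay":0,"az":0.143,"fingers":0.6},{"x":0,"y":0,"z":0,"ax":0,"ay":0,"az":0.143,"fingers":0.6},{"x":0,"y":0,"z":0,"ax":0,"ay":0,"az":0.143,"fingers":0.6},{"x":0,"y":0,"z":0,"ax":0,"ay":0,"az":0.143,"fingers":0.6}]' 5
python3 -m creep '[{"x":0,"y":0,"z":0,"ax":0,"ay":0,"az":0.143,"fingers":0.6},{"x":0,"y":0,"z":0,"ax":0,"ay":0,"az":0.143,"fingers":0.6},{"x":0,"y":0,"z":0,"ax":0,"ay":0,"az":0.143,"fingers":0.6},{"x":0,"y":0,"z":0,"ax":0,"ay":0,"az":0,"fingers":0.6},{"x":0,"y":0,"z":0,"ax":0,"ay":0,"az":0,"fingers":0.3}]' 5
python3 -m creep '[{"x":0,"y":0,"z":0,"ax":0,"ay":0,"az":0,"fingers":0.3},{"x":0,"y":0,"z":0,"ax":0,"ay":0,"az":0,"fingers":0.3},{"x":0,"y":0,"z":0,"ax":0,"ay":0,"az":0,"fingers":0.3},{"x":0,"y":0,"z":0,"ax":0,"ay":0,"az":0,"fingers":0.3}]' 5
```

```text
time: 17.4
position: [463.3, 354.8, 41.2]
ee_rot: [-3.141, -0.0, 2.703]
force: [0.2, -0.0, -0.1]
gripper_width: 0.599
gripper_force: 0.0
time: 17.9
position: [463.3, 354.8, 41.2]
ee_rot: [-3.141, 0.0, 1.988]
force: [-0.2, -0.7, -1.0]
gripper_width: 0.599
gripper_force: 0.0
time: 18.4
position: [463.4, 354.8, 41.4]
ee_rot: [-3.141, 0.0, 1.568]
force: [-0.6, 0.1, -1.1]
gripper_width: 0.535
gripper_force: 0.0
time: 18.8
position: [463.4, 354.9, 41.5]
ee_rot: [-3.141, 0.0, 1.565]
force: [-0.2, 0.5, -1.6]
gripper_width: 0.435
gripper_force: 5.0
```

```bash
python3 -m creep '[{"x":0,"y":0,"z":0,"ax":0,"ay":0,"az":0,"fingers":0.6},{"x":0,"y":0,"z":0,"ax":0,"ay":0,"az":0,"fingers":0.6},{"x":0,"y":0,"z":0,"ax":0,"ay":0,"az":-0.143,"fingers":0.6},{"x":0,"y":0,"z":0,"ax":0,"ay":0,"az":-0.143,"fingers":0.6},{"x":0,"y":0,"z":0,"ax":0,"ay":0,"az":-0.143,"fingers":0.6}]' 5
python3 -m creep '[{"x":0,"y":0,"z":0,"ax":0,"ay":0,"az":-0.143,"fingers":0.6},{"x":0,"y":0,"z":0,"ax":0,"ay":0,"az":-0.143,"fingers":0.6},{"x":0,"y":0,"z":0,"ax":0,"ay":0,"az":-0.143,"fingers":0.6},{"x":0,"y":0,"z":0,"ax":0,"ay":0,"az":-0.143,"fingers":0.6},{"x":0,"y":0,"z":0,"ax":0,"ay":0,"az":-0.143,"fingers":0.6}]' 5
python3 -m creep '[{"x":0,"y":0,"z":0,"ax":0,"ay":0,"az":-0.143,"fingers":0.6},{"x":0,"y":0,"z":0,"ax":0,"ay":0,"az":-0.143,"fingers":0.6},{"x":0,"y":0,"z":0.15,"ax":0,"ay":0,"az":-0.141,"fingers":0.6},{"x":0,"y":0,"z":0,"ax":0,"ay":0,"az":0,"fingers":0.6},{"x":0,"y":0,"z":0,"ax":0,"ay":0,"az":0,"fingers":0.3}]' 30
python3 -m creep '[{"x":0,"y":0,"z":0,"ax":0,"ay":0,"az":0,"fingers":0.2},{"x":0,"y":0,"z":0,"ax":0,"ay":0,"az":0,"fingers":0.2},{"x":0,"y":0,"z":0,"ax":0,"ay":0,"az":0,"fingers":0.2},{"x":0,"y":0,"z":0,"ax":0,"ay":0,"az":0,"fingers":0.2},{"x":0,"y":0,"z":0,"ax":0,"ay":0,"az":0,"fingers":0.2}]' 40
```

```text
time: 19.3
position: [463.7, 355.0, 41.8]
ee_rot: [3.141, 0.0, 2.0]
force: [0.7, 0.1, 0.5]
gripper_width: 0.6
gripper_force: 0.0
time: 19.8
position: [463.7, 355.0, 41.7]
ee_rot: [3.141, 0.0, 2.715]
force: [-0.5, -0.2, -0.1]
gripper_width: 0.599
gripper_force: 0.0
time: 20.3
position: [463.6, 355.0, 40.2]
ee_rot: [3.141, 0.0, 3.133]
force: [0.3, -0.5, 0.1]
gripper_width: 0.536
gripper_force: 0.0
time: 20.8
position: [463.6, 355.0, 40.2]
ee_rot: [3.141, 0.0, 3.135]
force: [0.4, -0.1, 0.9]
gripper_width: 0.432
gripper_force: 40.0
```

Cover centred and gripped (underside = TCP - 40.2). Lift and carry.

```bash
python3 -m creep '[{"x":0,"y":0,"z":-2,"ax":0,"ay":0,"az":0,"fingers":0.2},{"x":0,"y":0,"z":-3.5,"ax":0,"ay":0,"az":0,"fingers":0.2},{"x":0,"y":0,"z":-3.5,"ax":0,"ay":0,"az":0,"fingers":0.2},{"x":0,"y":0,"z":-3.5,"ax":0,"ay":0,"az":0,"fingers":0.2},{"x":0,"y":0,"z":-2.5,"ax":0,"ay":0,"az":0,"fingers":0.2}]' 40
python3 -m creep '[{"x":-0.36,"y":-3.55,"z":0,"ax":0,"ay":0,"az":0,"fingers":0.2},{"x":-0.36,"y":-3.55,"z":0,"ax":0,"ay":0,"az":0,"fingers":0.2},{"x":-0.36,"y":-3.55,"z":0,"ax":0,"ay":0,"az":0,"fingers":0.2},{"x":-0.36,"y":-3.55,"z":0,"ax":0,"ay":0,"az":0,"fingers":0.2},{"x":-0.36,"y":-3.55,"z":0,"ax":0,"ay":0,"az":0,"fingers":0.2}]' 40
python3 -m creep '[{"x":-0.36,"y":-3.55,"z":0,"ax":0,"ay":0,"az":0,"fingers":0.2},{"x":-0.36,"y":-3.55,"z":0,"ax":0,"ay":0,"az":0,"fingers":0.2},{"x":-0.36,"y":-3.55,"z":0,"ax":0,"ay":0,"az":0,"fingers":0.2},{"x":-0.36,"y":-3.55,"z":0,"ax":0,"ay":0,"az":0,"fingers":0.2},{"x":-0.36,"y":-3.55,"z":0,"ax":0,"ay":0,"az":0,"fingers":0.2}]' 40
python3 -m creep '[{"x":-0.36,"y":-3.55,"z":0,"ax":0,"ay":0,"az":0,"fingers":0.2},{"x":-0.36,"y":-3.55,"z":0,"ax":0,"ay":0,"az":0,"fingers":0.2},{"x":-0.36,"y":-3.55,"z":0,"ax":0,"ay":0,"az":0,"fingers":0.2},{"x":-0.36,"y":-3.55,"z":0,"ax":0,"ay":0,"az":0,"fingers":0.2},{"x":-0.36,"y":-3.55,"z":0,"ax":0,"ay":0,"az":0,"fingers":0.2}]' 40
python3 -m creep '[{"x":0,"y":0,"z":0,"ax":0,"ay":0,"az":0,"fingers":0.2},{"x":0,"y":0,"z":0,"ax":0,"ay":0,"az":0,"fingers":0.2},{"x":0,"y":0,"z":0,"ax":0,"ay":0,"az":0,"fingers":0.2}]' 40
python3 - <<'E'
from workcell import optics,observe
from h import *
a=optics.snapshot("side"); print(observe()["position"],observe()["ee_rot"])
P=[]
# blue disc top edge, z=TCP-40.2+24
p=observe()["position"]; z=p[2]-16.2
h=cv2.cvtColor(a["img"],cv2.COLOR_RGB2HSV); m=cv2.inRange(h,(98,100,30),(122,255,255)); m[:290]=0;m[350:]=0;m[:,:270]=0;m[:,350:]=0
ys,xs=np.nonzero(m); print(xs.min(),xs.max(),ys.min(),ys.max())
for dx in(-52,52,0): print(proj(a,[p[0]+dx,p[1],z]),proj(a,[p[0]+dx,p[1],z-24]))
c=cv2.resize(a["img"][270:370,262:362,::-1],None,fx=5,fy=5,interpolation=cv2.INTER_CUBIC);cv2.imwrite("pics/a4.png",c)
E
```

```text
time: 21.3
position: [464.0, 355.2, 192.5]
ee_rot: [3.141, 0.002, 3.136]
force: [0.0, 0.4, -0.8]
gripper_width: 0.427
gripper_force: 40.0
time: 21.8
position: [480.1, 175.9, 189.8]
ee_rot: [-3.141, -0.001, 3.136]
force: [0.5, -0.0, -1.2]
gripper_width: 0.43
gripper_force: 40.0
time: 22.3
position: [497.1, -1.6, 189.8]
ee_rot: [3.141, -0.0, 3.136]
force: [0.1, 0.7, -2.1]
gripper_width: 0.425
gripper_force: 40.0
time: 22.8
position: [514.1, -179.2, 189.7]
ee_rot: [3.141, -0.001, 3.135]
force: [0.5, -0.9, -1.4]
gripper_width: 0.426
gripper_force: 40.0
time: 23.1
position: [514.2, -176.8, 189.7]
ee_rot: [3.141, -0.001, 3.136]
force: [-0.9, 0.4, -0.7]
gripper_width: 0.427
gripper_force: 40.0
[ 514.2647433  -176.64259351  189.83317894] [ 3.14095356e+00 -5.84980569e-04  3.13694365e+00]
289 334 298 335
[287.47651728 308.19085516] [287.6256145  314.75608367]
[335.2514286  308.80900391] [334.5937557  315.38884809]
[311.31768593 308.49933064] [311.06494725 315.07186316]
```

View pics/a4.png

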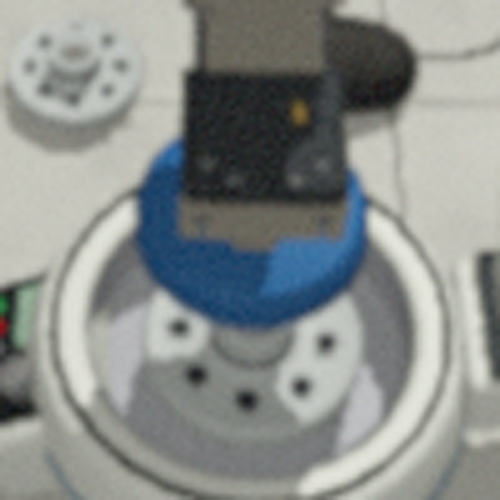

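The cover is level and centred over the spindle: blue edges 289–334 against a predicted 288–335. I shift +3.1 in x and lower.

```bash
python3 -m creep '[{"x":-0.31,"y":-0.03,"z":0,"ax":0,"ay":0,"az":0,"fingers":0.2},{"x":0,"y":0,"z":0.6,"ax":0,"ay":0,"az":0,"fingers":0.2},{"x":0,"y":0,"z":0.6,"ax":0,"ay":0,"az":0,"fingers":0.2},{"x":0,"y":0,"z":0,"ax":0,"ay":0,"az":0,"fingers":0.2}]' 40
python3 -m creep '[{"x":0,"y":0,"z":0.4,"ax":0,"ay":0,"az":0,"fingers":0.2},{"x":0,"y":0,"z":0.4,"ax":0,"ay":0,"az":0,"fingers":0.2},{"x":0,"y":0,"z":0.3,"ax":0,"ay":0,"az":0,"fingers":0.2}]' 40
python3 -m creep '[{"x":0,"y":0,"z":0.3,"ax":0,"ay":0,"az":0,"fingers":0.2},{"x":0,"y":0,"z":0.3,"ax":0,"ay":0,"az":0,"fingers":0.2},{"x":0,"y":0,"z":0.3,"ax":0,"ay":0,"az":0,"fingers":0.2}]' 40
```

```text
time: 23.55
position: [516.8, -177.4, 176.6]
ee_rot: [3.14, -0.002, 3.136]
force: [0.6, 1.4, -1.3]
gripper_width: 0.427
gripper_force: 40.0
time: 23.85
position: [517.4, -178.1, 166.6]
ee_rot: [3.141, -0.0, 3.136]
force: [-0.3, 0.6, -0.7]
gripper_width: 0.428
gripper_force: 40.0
time: 24.15
position: [517.6, -178.2, 157.9]
ee_rot: [-3.142, 0.0, 3.136]
force: [0.3, -0.2, -0.9]
gripper_width: 0.427
gripper_force: 40.0
```

```bash
python3 -m creep '[{"x":0,"y":0.11,"z":0.3,"ax":0,"ay":0,"az":0,"fingers":0.2},{"x":0,"y":0,"z":0.5,"ax":0,"ay":0,"az":0,"fingers":0.2},{"x":0,"y":0,"z":0.5,"ax":0,"ay":0,"az":0,"fingers":0.2},{"x":0,"y":0,"z":0.5,"ax":0,"ay":0,"az":0,"fingers":0.2}]' 40
python3 -m creep '[{"x":0,"y":0,"z":0.3,"ax":0,"ay":0,"az":0,"fingers":0.2},{"x":0,"y":0,"z":0.3,"ax":0,"ay":0,"az":0,"fingers":0.2}]' 40
python3 -m creep '[{"x":0,"y":0,"z":0.2,"ax":0,"ay":0,"az":0,"fingers":0.2},{"x":0,"y":0,"z":0.2,"ax":0,"ay":0,"az":0,"fingers":0.2}]' 40
```

```text
time: 24.55
position: [517.3, -177.0, 139.5]
ee_rot: [3.141, -0.001, 3.136]
force: [-1.9, 0.3, -1.6]
gripper_width: 0.427
gripper_force: 40.0
time: 24.75
position: [517.6, -177.1, 133.7]
ee_rot: [3.141, -0.0, 3.136]
force: [0.1, -0.1, -1.9]
gripper_width: 0.426
gripper_force: 40.0
time: 24.95
position: [517.6, -177.1, 130.0]
ee_rot: [-3.141, 0.0, 3.136]
force: [-0.8, 0.0, -1.3]
gripper_width: 0.43
gripper_force: 40.0
```

Lip is past the tip; next it meets the balls at about TCP 124.

```bash
python3 -m creep '[{"x":0,"y":0,"z":0.2,"ax":0,"ay":0,"az":0,"fingers":0.2},{"x":0,"y":0,"z":0.2,"ax":0,"ay":0,"az":0,"fingers":0.2}]' 40
python3 -m creep '[{"x":0,"y":0,"z":0.15,"ax":0,"ay":0,"az":0,"fingers":0.2},{"x":0,"y":0,"z":0.15,"ax":0,"ay":0,"az":0,"fingers":0.2}]' 40
python3 -m creep '[{"x":0,"y":0,"z":0.15,"ax":0,"ay":0,"az":0,"fingers":0.2},{"x":0,"y":0,"z":0.15,"ax":0,"ay":0,"az":0,"fingers":0.2}]' 40
```

```text
time: 25.15
position: [517.4, -177.0, 126.2]
ee_rot: [3.141, -0.001, 3.136]
force: [-2.6, 1.1, 2.8]
gripper_width: 0.428
gripper_force: 40.0
time: 25.35
position: [517.0, -176.8, 123.6]
ee_rot: [3.141, -0.002, 3.136]
force: [-6.3, 3.8, 8.4]
gripper_width: 0.431
gripper_force: 40.0
time: 25.55
position: [516.9, -176.7, 120.8]
ee_rot: [3.141, -0.002, 3.136]
force: [-6.3, 3.6, 5.6]
gripper_width: 0.421
gripper_force: 40.0
```

```bash
python3 -m creep '[{"x":0.05,"y":0.03,"z":0.15,"ax":0,"ay":0,"az":0,"fingers":0.2},{"x":0,"y":0,"z":0.15,"ax":0,"ay":0,"az":0,"fingers":0.2}]' 40
python3 -m creep '[{"x":0,"y":0,"z":0.15,"ax":0,"ay":0,"az":0,"fingers":0.2},{"x":0,"y":0,"z":0.15,"ax":0,"ay":0,"az":0,"fingers":0.2}]' 40
python3 -m creep '[{"x":0,"y":0,"z":0.15,"ax":0,"ay":0,"az":0,"fingers":0.2},{"x":0,"y":0,"z":0.15,"ax":0,"ay":0,"az":0,"fingers":0.2}]' 40
```

```text
time: 25.75
position: [516.8, -176.6, 117.0]
ee_rot: [3.141, -0.001, 3.136]
force: [-2.9, 1.7, 1.4]
gripper_width: 0.429
gripper_force: 40.0
time: 25.95
position: [516.7, -176.6, 113.5]
ee_rot: [3.141, -0.001, 3.136]
force: [-2.9, 0.2, -1.9]
gripper_width: 0.433
gripper_force: 40.0
time: 26.15
position: [516.8, -176.7, 110.4]
ee_rot: [3.141, -0.001, 3.136]
force: [-2.5, 0.2, 0.6]
gripper_width: 0.43
gripper_force: 40.0
```

```bash
python3 -m creep '[{"x":0,"y":0,"z":0.1,"ax":0,"ay":0,"az":0,"fingers":0.2},{"x":0,"y":0,"z":0.05,"ax":0,"ay":0,"az":0,"fingers":0.2},{"x":0,"y":0,"z":0,"ax":0,"ay":0,"az":0,"fingers":0.2}]' 40
python3 -m creep '[{"x":0,"y":0,"z":0.1,"ax":0,"ay":0,"az":0,"fingers":0.2},{"x":0,"y":0,"z":0,"ax":0,"ay":0,"az":0,"fingers":0.2}]' 40
python3 -m creep '[{"x":0,"y":0,"z":0.1,"ax":0,"ay":0,"az":0,"fingers":0.2},{"x":0,"y":0,"z":0,"ax":0,"ay":0,"az":0,"fingers":0.2}]' 40
```

```text
time: 26.45
position: [516.9, -176.7, 109.7]
ee_rot: [3.141, -0.001, 3.136]
force: [-3.9, 1.5, 0.6]
gripper_width: 0.426
gripper_force: 40.0
time: 26.65
position: [516.9, -176.7, 109.2]
ee_rot: [3.141, -0.001, 3.136]
force: [-6.3, 3.4, 4.6]
gripper_width: 0.431
gripper_force: 40.0
time: 26.85
position: [517.0, -176.7, 109.1]
ee_rot: [3.141, -0.001, 3.136]
force: [-8.2, 3.4, 10.0]
gripper_width: 0.428
gripper_force: 40.0
```

```bash
python3 -m creep '[{"x":0.03,"y":0.02,"z":0.15,"ax":0,"ay":0,"az":0,"fingers":0.2},{"x":0,"y":0,"z":0.1,"ax":0,"ay":0,"az":0,"fingers":0.2},{"x":0,"y":0,"z":0,"ax":0,"ay":0,"az":0,"fingers":0.2}]' 40
python3 -m creep '[{"x":0,"y":0,"z":-0.2,"ax":0,"ay":0,"az":0,"fingers":0.2},{"x":0,"y":0,"z":-0.3,"ax":0,"ay":0,"az":0,"fingers":0.2},{"x":0,"y":0,"z":-0.1,"ax":0,"ay":0,"az":0,"fingers":0.2}]' 40
```

```text
time: 27.15
position: [517.1, -176.7, 108.9]
ee_rot: [-3.141, -0.0, 3.136]
force: [-13.9, 6.7, 24.3]
gripper_width: 0.427
gripper_force: 40.0
time: 27.45
position: [516.8, -176.6, 110.9]
ee_rot: [-3.141, 0.0, 3.136]
force: [-0.9, 1.2, -5.0]
gripper_width: 0.429
gripper_force: 40.0
```

A slight upward tug meets resistance, so the lock holds. Press back home, release and look.

```bash
python3 -m creep '[{"x":0,"y":0,"z":0.3,"ax":0,"ay":0,"az":0,"fingers":0.2},{"x":0,"y":0,"z":0.25,"ax":0,"ay":0,"az":0,"fingers":0.2},{"x":0,"y":0,"z":0,"ax":0,"ay":0,"az":0,"fingers":0.2}]' 40
python3 -m creep '[{"x":0,"y":0,"z":-0.3,"ax":0,"ay":0,"az":0,"fingers":0.65},{"x":0,"y":0,"z":0,"ax":0,"ay":0,"az":0,"fingers":0.65},{"x":0,"y":0,"z":0,"ax":0,"ay":0,"az":0,"fingers":0.65},{"x":0,"y":0,"z":-2,"ax":0,"ay":0,"az":0,"fingers":0.65},{"x":0,"y":0,"z":-4,"ax":0,"ay":0,"az":0,"fingers":0.65}]' 40
python3 -m creep '[{"x":0,"y":0,"z":-4,"ax":0,"ay":0,"az":0,"fingers":0.65},{"x":0.5,"y":4,"z":-2,"ax":0,"ay":0,"az":0,"fingers":0.65},{"x":0.5,"y":4,"z":0,"ax":0,"ay":0,"az":0,"fingers":0.65},{"x":0.5,"y":4,"z":0,"ax":0,"ay":0,"az":0,"fingers":0.65},{"x":0.5,"y":4,"z":0,"ax":0,"ay":0,"az":0,"fingers":0.65}]' 40
python3 -m creep '[{"x":0.5,"y":4,"z":0,"ax":0,"ay":0,"az":0,"fingers":0.65},{"x":0.5,"y":4,"z":0,"ax":0,"ay":0,"az":0,"fingers":0.65},{"x":0.5,"y":4,"z":0,"ax":0,"ay":0,"az":0,"fingers":0.65},{"x":0.5,"y":4,"z":0,"ax":0,"ay":0,"az":0,"fingers":0.65},{"x":0,"y":0,"z":0,"ax":0,"ay":0,"az":0,"fingers":0.65}]' 40
python3 - <<'E'
from workcell import optics
from h import *
a=optics.snapshot("side");b=optics.snapshot("top");pickle.dump((a,b),open("s3.pkl","wb"))
c=lambda q,x,y:cv2.resize(q["img"][y:y+80,x:x+80,::-1],None,fx=5,fy=5,interpolation=cv2.INTER_CUBIC)
cv2.imwrite("pics/a5.png",np.hstack([c(a,272,290),c(b,335,110)]))
E
```

```text
time: 27.75
position: [517.1, -176.7, 109.0]
ee_rot: [-3.141, -0.0, 3.136]
force: [-13.1, 6.2, 22.9]
gripper_width: 0.426
gripper_force: 40.0
time: 28.25
position: [514.8, -175.4, 165.5]
ee_rot: [3.138, -0.006, 3.136]
force: [-0.1, -0.5, 1.5]
gripper_width: 0.653
gripper_force: 0.0
time: 28.75
position: [497.8, -15.2, 228.7]
ee_rot: [-3.141, 0.001, 3.135]
force: [-1.2, -0.3, -0.5]
gripper_width: 0.649
gripper_force: 0.0
time: 29.25
position: [478.0, 147.5, 228.3]
ee_rot: [3.14, 0.0, 3.141]
force: [0.3, -0.5, -0.9]
gripper_width: 0.649
gripper_force: 0.0
```

View pics/a5.png

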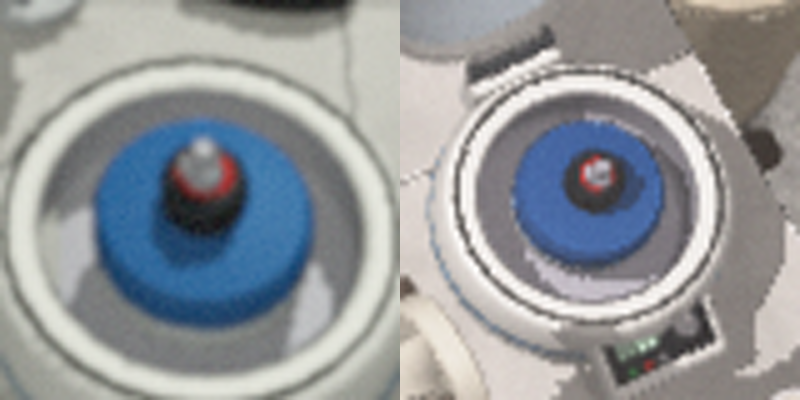

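The cover is level over the rotor: spindle nose at crop (203,145) stands above the red ring (205,175). A numeric check of the height and bystanders before handing in.

```bash
python3 - <<'E'
from h import *
a,b=pickle.load(open("s3.pkl","rb"));s=pickle.load(open("side0.pkl","rb"))
for z in(135,115,118,130): print(z,proj(a,[517,-177,z]))
for z in(93,97,108): print(z,circ(a,(517,-177),52,z,8,-1),circ(b,(517,-177),52,z,8,-1))
ps=[]
for q,c in((a,(312,324)),(b,(374,144))):
    h=cv2.cvtColor(q["img"],cv2.COLOR_RGB2HSV); m=cv2.inRange(h,(170,80,60),(180,255,255))|cv2.inRange(h,(0,80,60),(8,255,255))
    mm=np.zeros_like(m); x,y=c; mm[y-9:y+10,x-9:x+10]=m[y-9:y+10,x-9:x+10]
    ys,xs=np.nonzero(mm); ps.append(((xs.min()+xs.max())/2,(ys.min()+ys.max())/2)); print(ps[-1],xs.min(),xs.max(),ys.min(),ys.max())
print(tri(a,ps[0],b,ps[1]))
d=cv2.absdiff(a["img"],s["img"]).max(2)
for n,(x,y,w,h) in dict(note=(258,162,48,26),counter=(245,186,24,18),marker=(232,215,26,34),petri=(208,362,32,32)).items(): print(n,(d[y:y+h,x:x+w]>50).sum())
E
```

```text
135 [312.1411429  319.12353269]
115 [311.92414947 324.32671594]
118 [311.95631793 323.55536368]
130 [312.08633024 320.43785964]
93 (array([ 518. , -185.3]), np.float64(51.8), np.int64(53), np.float64(0.47)) (array([ 513.7, -172.6]), np.float64(52.9), np.int64(78), np.float64(0.42))
97 (array([ 517.8, -174.6]), np.float64(56.0), np.int64(42), np.float64(0.81)) (array([ 513.1, -171.6]), np.float64(52.5), np.int64(69), np.float64(0.46))
108 (array([ 520.2, -178.5]), np.float64(54.9), np.int64(50), np.float64(1.12)) (array([ 517.1, -177.4]), np.float64(58.0), np.int64(41), np.float64(0.42))
(np.float64(312.5), np.float64(325.5)) 306 319 321 330
(np.float64(374.0), np.float64(144.5)) 371 377 141 148
(array([ 518.35390983, -178.09917666,  112.07041737]), np.float64(0.003290367282015887))
note 482
counter 0
marker 0
petri 175
```

Knob top measures 112 mm (115 when home, 130 if unlatched). I look at the notebook and petri regions, which changed, before and after.

```bash
python3 - <<'E'
from h import *
a,b=pickle.load(open("s3.pkl","rb"));s=pickle.load(open("side0.pkl","rb"));t=pickle.load(open("top0.pkl","rb"))
c=lambda q,x,y,w,h:cv2.resize(q["img"][y:y+h,x:x+w,::-1],(400,300),interpolation=cv2.INTER_CUBIC)
cv2.imwrite("pics/a6.png",np.vstack([np.hstack([c(s,200,140,120,90),c(a,200,140,120,90)]),np.hstack([c(s,190,340,80,60),c(a,190,340,80,60)])]))
E
```

```text
(no output)
```

View pics/a6.png

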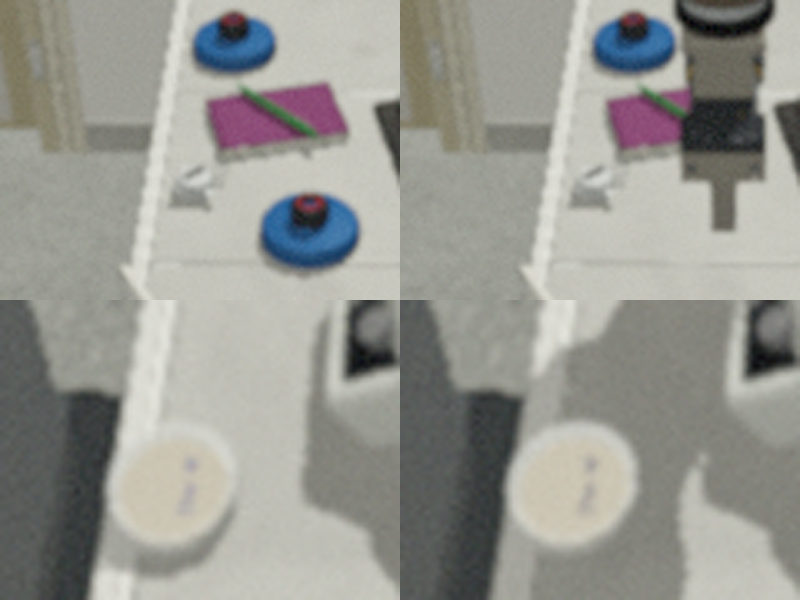

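The pairs match: the notebook is only hidden behind the gripper, and the petri dish has the arm's shadow around it but has not moved. Handing in.

```bash
python3 -c "
from workcell import job
print(job.job_done())"
```

```text
the job is handed in; nothing more can be done
None
```

The rotor is seated on its flange and the cover is pressed fully home and locked over the spindle; I saw no bystander moved, and the job was handed in at about 29 s of the 69 s allowed.

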